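# Cover the side dishes and set the warming plate four clicks up

## Task

Lunch for a late resident is waiting on the warming plate: put each lid that is lying on the table onto the dish it fits, well seated, and leave any dish without a lid open and all dishes standing on the plate. To set the heat, turn the dial anticlockwise all the way to its off stop, and from there count four clicks back clockwise and leave it there. The lids and the dial may be done in either order; leave the other things on the table where they are.

Things in the scene. Friction and masses are not known exactly. Their poses are not given: they have to be found in the camera images.
- warmer: slim electric warming plate, 290 mm (its x) by 400 mm (its y), 30 mm thick, fixed; origin at the centre of its underside. Dishes stand on its dark heated top, 30 mm up; a white raised panel, 43 mm high, at its +y end carries the dial.
- dial (a joint): angle of the dial in rad: 0 at its off stop (fully anticlockwise from above), growing clockwise; ten clicks of 0.4189 rad (24 degrees) each up to a far stop at 4.189. A sprung detent pulls the dial to the nearest click when let go (peak about 0.06 N m). At 0 the white pointer points along the plate's -x; black dashes mark the clicks, longer at the stop and every fourth.
- dial_grip (a point): centre of the dial's upright finger bar, on the dial's vertical axis, 71 mm above the table. Its x runs along the bar, which is 52 mm long, 14 mm thick and reaches 14 mm above and 17 mm below this point, with a round skirt 60 mm wide and 9 mm high under it (its top 19 mm below this point). The white pointer is on the bar's -x half. It turns with the dial.
- dish_large: large round white dish, 100 mm across the rim. Origin: centre of its underside. Open on top, rim 45 mm above the origin, wall 4 mm. 350 g, loose, stands on the warming plate.
- dish_small: small round white dish, 74 mm across the rim. Origin: centre of its underside. Open on top, rim 45 mm above the origin, wall 4 mm. 350 g, loose, stands on the warming plate.
- dish_square: square white dish, 84 by 84 mm. Origin: centre of its underside. Open on top, rim 45 mm above the origin, wall 4 mm. 350 g, loose, stands on the warming plate.
- dish_long: oblong white dish, 112 mm (its x) by 70 mm (its y). Origin: centre of its underside. Open on top, rim 45 mm above the origin, wall 4 mm. 350 g, loose, stands on the warming plate.
- lid_large: round white lid of the large round dish, flange 106 mm across, round knob 22 mm across. May be absent. 110 g. Origin: centre of its underside, z up. 0-8 mm up: rim that drops inside the dish with 3 mm play all round; 8-13 mm: flange that rests on the dish's rim; 13-40 mm: grip. Closed, its origin is 37 mm above the dish's.
- lid_small: round white lid of the small round dish, flange 80 mm across, round knob 22 mm across. May be absent. 110 g. Origin: centre of its underside, z up. 0-8 mm up: rim that drops inside the dish with 3 mm play all round; 8-13 mm: flange that rests on the dish's rim; 13-40 mm: grip. Closed, its origin is 37 mm above the dish's.
- lid_square: square white lid of the square dish, flange 90 mm, grip bar 36 mm along its x and 16 mm thick; may be put on in any of its four turns. May be absent. 110 g. Origin: centre of its underside, z up. 0-8 mm up: rim that drops inside the dish with 3 mm play all round; 8-13 mm: flange that rests on the dish's rim; 13-40 mm: grip. Closed, its origin is 37 mm above the dish's.
- lid_long: oblong white lid of the oblong dish, flange 118 mm along x by 76 mm along y, grip bar 36 mm along its x and 16 mm thick; may be put on either way round. May be absent. 110 g. Origin: centre of its underside, z up. 0-8 mm up: rim that drops inside the dish with 3 mm play all round; 8-13 mm: flange that rests on the dish's rim; 13-40 mm: grip. Closed, its origin is 37 mm above the dish's.
- teacup: bystander: a small green-grey tea cup, 66 mm across, 50 mm high; origin: centre of its underside
- spoon: bystander: a steel spoon, 160 mm long; origin: under its middle, x along it
- tin: bystander: a small round metal tin, 52 mm across, 34 mm high; origin: centre of its underside
- saucer: bystander: a small blue saucer, 90 mm across; origin: centre of its underside
Not all that is in view belongs to the job. Leave any purple look-alike of the lid_large alone.

How it is judged:
By the outcome, as a careful person would: the job done as asked, in the order asked, and still so for the second after the job is handed in, with the robot touching nothing.
Of lid_large, lid_small, lid_square, lid_long only 3 to 4 are there at a start; the rules pass over those that are not, and their reading is None.
At some moment in a run one of lid_large, lid_small, lid_square, lid_long may be knocked a few centimetres aside while the robot is not near it.
Once in a run the grip may slacken for a moment while it holds something.
It also fails if it takes over 200 s, if anything falls off the work surface, if the arm or the gripper's body presses on something with over 40 N, if the wrist force passes 120 N, or if a joint passes its speed limit or range.

## Robot

A 6-joint arm with a two-finger parallel gripper is mounted at the origin on the work surface. World frame = base frame: x ahead of the robot, y to its left, z up, the work surface at z = 0. Lengths are in m, angles in rad, forces in N, time in s.
With the tool pointing down it reaches from about 0.225 to 0.875 m from the base axis. Payload 3.4 kg.
Tool frame: the origin (TCP) lies between the finger pads; the fingertips stand 8 mm ahead of it and the grasp point (between the pads) lies 11 mm behind it; z points along the fingers, y is the line along which they close (so a half turn about z gives the same grasp; the last joint's range is limited). The gripper opens to 85 mm and grips with 20 to 120 N. Pads are 22 mm wide; open, the fingers measure 114 mm over their backs; the gripper's body (76 mm by 85 mm) begins 54 mm behind the grasp point. The pads swing forward as they close: fully open they stand 13 mm farther back than shut.
Start: joints at [1.121, 0.276, 1.505, -0, 1.361, -0.121], TCP at [0.186, 0.544, 0.239] pointing down, gripper open.
Joint ranges: [-2.89, 2.89], [-0.75, 2.08], [0.22, 2.7], [-1.18, 4.32], [0.11, 2.71], [-2.7, 2.7]. Speed limits (rad/s): [2.57, 2.57, 3.14, 3.14, 3.14, 3.14].

## Interface

Orientations are given as a unit quaternion [w, x, y, z].
In Python, from rig import manip, optics, finder gives the robot as it stands.
- The arm moves only by the tool servo_tool, never from a script. Its argument "increments" is a list of rows, each a list of 7 numbers: the shift along the tool's x, y, z in cm, then the turn, a rotation vector about the tool's x, y, z in degrees, then the closure, from -1 (fully open) to 1 (shut). In form: [[x, y, z, rx, ry, rz, gripper], ...]. A call has exactly 5 rows; each row shifts and turns the commanded pose from where the row before left it, along the tool's axes as they then stand; what a row does not reach is not made up. A row lasts 1/10 s, in which the tool goes at most 50 mm and 8.59 degrees, less where a joint would pass 70% of its speed; a pose out of reach is approached as far as the arm can. A call is refused whole if a number of a shift passes 5 or a number of a turn 8.59, either way. A call with a gripper value outside its range is refused whole. The fingers move at their own pace and stop on an object; "squeeze" is the grip in N (left out, the last holds). Time passes only in rows, so rows that do not move let the fingers close, or fill a call up. It gives the time, the measured TCP pose, the force, the opening and the grip force at its end, in the units of the state.
- manip.get_state(): the state, without advancing time (a new reading comes with each control period).
- optics.get_image(name): name is "scene" or "top"; returns the picture (400x640x3 uint8, red, green, blue); there is no depth.
- optics.get_calibration(name): a dict with "fov_y" (degrees; the focal length in pixels is half the picture's height over the tangent of half this angle, whatever the lens; pixels are square), "cx", "cy" (the principal point, pixels), "world_to_cam" (4x4, takes a point from world to camera coordinates). Camera axes: x right, y down, z forward; pixel columns grow to the right and rows downward; lengths in m; the calibration is good to about 2 mm. A picture is of the moment at which its call begins. get_calibration takes no time and is no camera call.
- manip.sign_off(): hands the job in; it is judged then, once.
Trained networks look in the newest picture that a camera, given by its name, has taken for a name from the list of things; names that differ only in an ending like _2 or _b are one class to them, and where a whole thing is asked for, a point or a joint stands for the part that bears it (a point fixed in the world has none). Each returns a list of dicts, best first, with "p" (0 to 1); they miss things now and then, are a little off and sometimes report something else, mostly with a low value. They report only what shows in the picture. A call takes as long as a camera call. They do not tell look-alikes from the thing itself.
- finder.silhouettes(label, camera): "region" (400x640 bool, what is visible of it) and "box" ([centre column, centre row, width, height] in pixels, round what is visible of it).
- finder.tip_of(label, camera): "at" ([column, row] in pixels: a listed point, or the origin of a listed thing).
The state is a dict: "clock": time; "qpos": joint angles; "qd": joint speeds; "effort": joint torques, N m; "position": TCP position; "ee_rot": TCP orientation; "contact_force": force on the tool from outside, world axes, zero at the start; "moment": the same for the moment, N m; "width": finger opening in m; "gripper_force": force on a finger pad.
Only numpy, scipy, OpenCV 4.12 (cv2) and the standard library are available. Lean on these libraries where they do the work, as an engineer would, in place of code of your own. Each camera call takes 0.05 s, during which the arm holds its last target. There are 200 camera calls.

## Working session

There is one attempt and no reset: what is moved stays moved. The work goes in short steps, Python scripts to look and compute and a tool call to move; the robot and the scene stay as the last step left them, time stands still between calls to the robot, and variables do not carry over. Pictures are saved under pics/ and viewed, at most 14 in all, crops included, and the job is handed in when it is done.

Besides the shell and the picture viewer there is one more tool, called after ">>>" as name(argument=value, ...) on one line, values as JSON. servo_tool: Moves the arm, as the interface text tells. Its arguments: {"type":"object","properties":{"increments":{"type":"array","items":{"type":"array","items":{"type":"number"}}},"squeeze":{"type":"number"}},"required":["increments"]}

```bash
mkdir -p pics; cat > h.py <<'E'
import numpy as np, cv2
from rig import manip, optics, finder
def cal(c):
    k=optics.get_calibration(c); f=200/np.tan(np.radians(k['fov_y'])/2)
    return f,k['cx'],k['cy'],np.array(k['world_to_cam'])
def px2w(c,p,z):
    f,cx,cy,T=cal(c); R=T[:3,:3];t=T[:3,3]
    o=-R.T@t; d=R.T@np.array([(p[0]-cx)/f,(p[1]-cy)/f,1]); return o+d*(z-o[2])/d[2]
def w2px(c,P):
    f,cx,cy,T=cal(c); q=T[:3,:3]@np.array(P)+T[:3,3]; return np.array([cx+f*q[0]/q[2],cy+f*q[1]/q[2]])
def snap(c,n,crop=None,s=1):
    im=optics.get_image(c)[:,:,::-1]
    if crop: im=im[crop[1]:crop[3],crop[0]:crop[2]]
    cv2.imwrite('pics/'+n,cv2.resize(im,None,fx=s,fy=s,interpolation=cv2.INTER_CUBIC))
E
python3 - <<'E'
from h import *
for c in('scene','top'):
    snap(c,c+'0.png'); print(c,optics.get_calibration(c))
Z=dict(warmer=0,dial_grip=.071,dish_large=.03,dish_small=.03,dish_square=.03,dish_long=.03,lid_large=0,lid_small=0,lid_square=0,lid_long=0,teacup=0,spoon=0,tin=0,saucer=0)
for n,z in Z.items():
  for c in('top','scene'):
    for d in finder.tip_of(n,c)[:3]:
        print(n,c,round(d['p'],2),np.round(d['at'],0),np.round(px2w(c,d['at'],z)[:2],3))
print(manip.get_state())
E
```

```text
scene {'fov_y': 51.04854204506295, 'cx': 322.2799724326141, 'cy': 192.81141130187555, 'world_to_cam': array([[-0.69998783,  0.71411687, -0.00735758,  0.37563716],
       [ 0.51591035,  0.49852536, -0.69664121, -0.12765442],
       [-0.4938153 , -0.49143622, -0.71738197,  1.59887549],
       [ 0.        ,  0.        ,  0.        ,  1.        ]])}
top {'fov_y': 45.80414849272467, 'cx': 316.34103977224896, 'cy': 194.58395113165835, 'world_to_cam': array([[-0.01584011, -0.99986487,  0.00439765, -0.06863189],
       [-0.98758816,  0.01495795, -0.15635179,  0.46566396],
       [ 0.15626488, -0.00681969, -0.98769164,  1.20828818],
       [ 0.        ,  0.        ,  0.        ,  1.        ]])}
warmer top 0.81 [283. 149.] [0.6   0.014]
warmer scene 0.57 [311. 252.] [0.594 0.008]
dial_grip top 0.69 [233. 141.] [0.604 0.138]
dial_grip scene 0.83 [343. 266.] [0.602 0.145]
dish_large top 0.59 [326. 175.] [ 0.519 -0.103]
dish_large top 0.25 [216. 242.] [0.345 0.188]
dish_large scene 0.92 [298. 212.] [ 0.527 -0.12 ]
dish_large scene 0.18 [365. 214.] [0.38  0.041]
dish_small top 0.64 [282. 171.] [0.
[... 1458 characters left out ...]
 [ 0.548 -0.357]
{'clock': 1.5, 'qpos': array([ 1.12100198e+00,  2.75920476e-01,  1.50490769e+00, -3.37025097e-05,
        1.36068321e+00, -1.21011940e-01]), 'qd': array([-0.00010244, -0.00061745,  0.00044902,  0.00041069,  0.00103805,
        0.00042278]), 'effort': array([ 5.92571359e-05, -4.16657567e+01, -2.46093160e+01, -3.18728853e-04,
        3.41777995e-04, -4.85769334e-06]), 'position': array([0.18570032, 0.54422464, 0.23931325]), 'ee_rot': array([2.72557278e-05, 1.63648305e-01, 9.86518743e-01, 3.43547765e-05]), 'contact_force': array([ 0.62801348, -0.78951896, -0.10733195]), 'moment': array([-0.02419751, -0.03628424,  0.01448676]), 'gripper_force': 0.0, 'width': 0.08548893892198936}
```

View pics/top0.png

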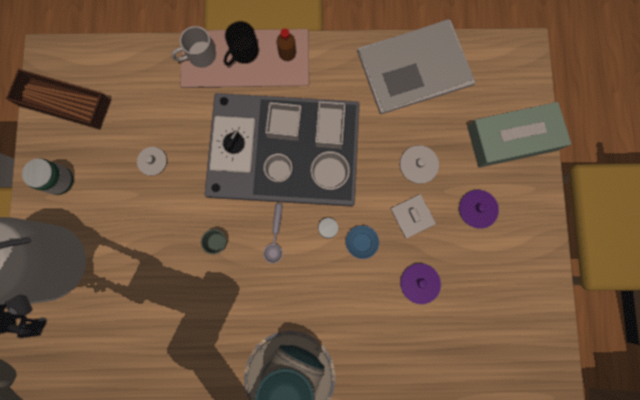

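View pics/scene0.png

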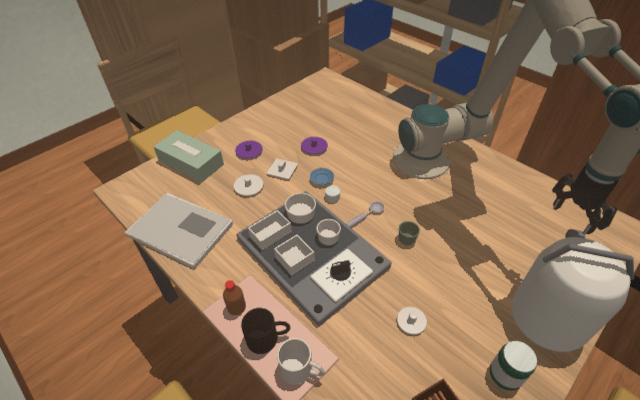

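The top view shows three white lids: large round at (419,164), small round at (152,160) and square at (413,216). The two purple discs at (479,208) and (421,283) are look-alikes. No oblong lid is visible. Confusable items are the purple discs, the saucer (362,242) and the tin (328,228). The dial is at (233,142).

```bash
cat >> h.py <<'E'
from scipy.optimize import minimize
t_=np.linspace(0,2*np.pi,40,endpoint=False)
def circ(r,z): return np.c_[r*np.cos(t_),r*np.sin(t_),0*t_+z]
def rect(a,b,z): return np.array([[s*a/2,q*b/2,z] for s in(-1,1) for q in(-1,1)])
M={'lid_large':[[circ(.05,0),circ(.053,.008),circ(.053,.013)],[circ(.011,.013),circ(.011,.04)]],
'lid_small':[[circ(.034,0),circ(.04,.008),circ(.04,.013)],[circ(.011,.013),circ(.011,.04)]],
'lid_square':[[rect(.084,.084,0),rect(.09,.09,.008),rect(.09,.09,.013)],[rect(.036,.016,.013),rect(.036,.016,.04)]],
'dish_large':[[circ(.05,0),circ(.05,.045)]],'dish_small':[[circ(.037,0),circ(.037,.045)]],
'dish_square':[[rect(.084,.084,0),rect(.084,.084,.045)]],'dish_long':[[rect(.112,.07,0),rect(.112,.07,.045)]],
'warmer':[[rect(.29,.4,0),rect(.29,.4,.03)]]}
def render(n,c,x,y,a,z):
    f,cx,cy,T=cal(c); im=np.zeros((1600,2560),np.uint8); R=np.array([[np.cos(a),-np.sin(a),0],[np.sin(a),np.cos(a),0],[0,0,1]])
    for part in M[n]:
        P=np.vstack(part)@R.T+[x,y,z]; q=P@T[:3,:3].T+T[:3,3]
        u=np.c_[cx+f*q[:,0]/q[:,2]+.5,cy+f*q[:,1]/q[:,2]+.5]*4
        cv2.fillConvexPoly(im,cv2.convexHull(np.round(u).astype(np.int32)),255)
    return cv2.resize(im,(640,400),interpolation=cv2.INTER_AREA)/255.
def fit(n,c,x,y,z,a0=(0,)):
    s=[d for d in finder.silhouettes(n,c)]
    uv=w2px(c,[x,y,z+.02]); s=[d for d in s if np.hypot(*(np.array(d['box'][:2])-uv))<15]
    if not s: return None
    m=s[0]['region'].astype(float)
    def cost(v):
        r=render(n,c,v[0],v[1],v[2] if len(v)>2 else 0,z); return np.abs(r-m).sum()/m.sum()
    rnd='large' in n or 'small' in n; best=None
    for a in a0:
        v0=[x,y] if rnd else [x,y,a]; st=[.006,.006] if rnd else [.006,.006,.15]
        S=np.array([v0]+[[v0[j]+(st[j] if i==j else 0) for j in range(len(v0))] for i in range(len(v0))])
        o=minimize(cost,v0,method='Nelder-Mead',options=dict(initial_simplex=S,xatol=1e-4,fatol=1e-4,maxiter=90))
        if best is None or o.fun<best.fun: best=o
    return np.round(best.x,4),round(best.fun,3)
E
python3 - <<'E'
from h import *
im=optics.get_image('top')[:,:,::-1]; optics.get_image('scene')
G=dict(warmer=(.6,.013,0,(0,)),dish_large=(.52,-.11,.03),dish_small=(.533,.02,.03),dish_square=(.655,.007,.03,(0,)),dish_long=(.648,-.109,.03,(0,)),
 lid_large=(.555,-.355,0),lid_small=(.571,.364,0),lid_square=(.411,-.342,0,(.3,.7)))
for n,g in G.items(): print(n,[fit(n,c,*g) for c in('top','scene')])
print([[d['p'],d['box']] for d in finder.silhouettes('lid_long','top')])
o=[cv2.resize(im[a:b,c:d],(400,300),interpolation=cv2.INTER_CUBIC) for a,b,c,d in((105,180,200,300),(150,225,380,480),(123,198,102,202),(90,195,230,370))]
cv2.imwrite('pics/crop1.png',np.vstack([np.hstack(o[:2]),np.hstack(o[2:])]))
E
```

```text
warmer [(array([ 0.5951,  0.0123, -0.0711]), np.float64(0.46)), (array([ 0.5964,  0.0101, -0.0758]), np.float64(0.43))]
dish_large [(array([ 0.5251, -0.1114]), np.float64(0.088)), (array([ 0.5185, -0.1186]), np.float64(0.088))]
dish_small [(array([0.535 , 0.0241]), np.float64(0.213)), (array([0.5286, 0.0196]), np.float64(0.148))]
dish_square [(array([ 0.6615,  0.0088, -0.1016]), np.float64(0.071)), (array([ 0.6602,  0.0063, -0.1407]), np.float64(0.042))]
dish_long [(array([ 0.6503, -0.1149, -0.095 ]), np.float64(0.037)), None]
lid_large [(array([ 0.5488, -0.3561]), np.float64(0.033)), (array([ 0.547 , -0.3629]), np.float64(0.053))]
lid_small [(array([0.5695, 0.3702]), np.float64(0.06)), (array([0.5678, 0.3692]), np.float64(0.048))]
lid_square [(array([ 0.4082, -0.334 ,  0.4295]), np.float64(0.038)), (array([ 0.4044, -0.3369,  0.4172]), np.float64(0.086))]
[[0.27, [416.6, 164.4, 41.2, 37.7]]]
```

View pics/crop1.png

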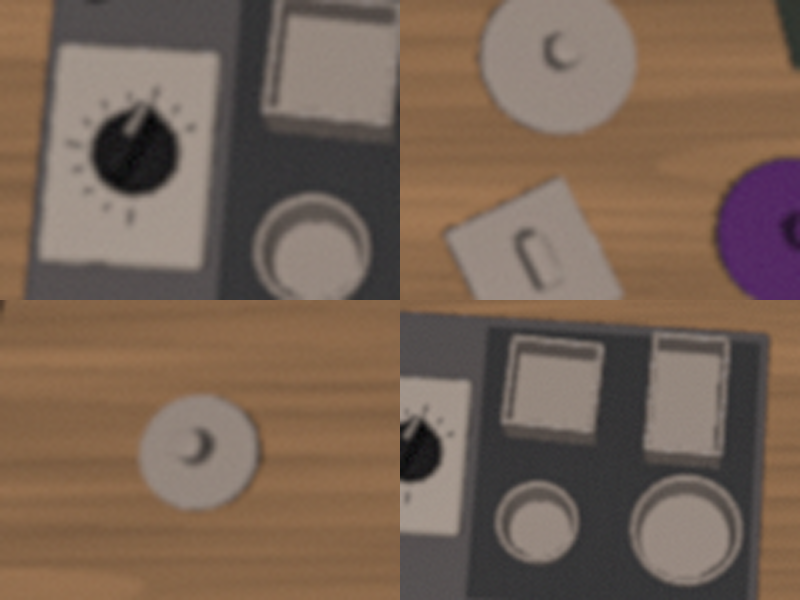

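The crop confirms the white round and square lids, with a knob and a bar for grips, and only purple on the look-alikes. The dial pointer points up and slightly right in the image. I'll refine with colour masks.

```bash
cat >> h.py <<'E'
def cmask(c,uv,r):
    im=optics.get_image(c).astype(np.uint8)[:,:,::-1]; hsv=cv2.cvtColor(cv2.resize(im,None,fx=4,fy=4,interpolation=cv2.INTER_CUBIC),cv2.COLOR_BGR2HSV)
    m=((hsv[:,:,1]<75)&(hsv[:,:,2]>80)).astype(np.uint8)
    u=(np.array(uv)*4).astype(int); w=np.zeros_like(m); cv2.circle(w,tuple(int(i) for i in u),int(r*4),1,-1); m=m*w
    n,l,st,ce=cv2.connectedComponentsWithStats(m)
    k=1+np.argmax(st[1:,4]); cn,_=cv2.findContours((l==k).astype(np.uint8),cv2.RETR_EXTERNAL,cv2.CHAIN_APPROX_NONE)
    o=np.zeros_like(m); cv2.drawContours(o,cn,-1,255,-1); return cv2.resize(o,(640,400),interpolation=cv2.INTER_AREA)/255.
def cfit(n,c,x,y,z,a=0,r=24,save=None):
    m=cmask(c,w2px(c,[x,y,z+.02]),r); rnd='large' in n or 'small' in n
    cost=lambda v: np.abs(render(n,c,v[0],v[1],a if rnd else v[2],z)-m).sum()/m.sum()
    v0=[x,y] if rnd else [x,y,a]; st=[.006,.006,.1]
    S=np.array([v0]+[[v0[j]+(st[j] if i==j else 0) for j in range(len(v0))] for i in range(len(v0))])
    o=minimize(cost,v0,method='Nelder-Mead',options=dict(initial_simplex=S,xatol=1e-4,fatol=1e-4,maxiter=120))
    return np.round(o.x,4),round(o.fun,3)
E
python3 - <<'E'
from h import *
G=dict(dish_large=(.522,-.114,.03,0,29),dish_small=(.532,.022,.03,0,21),dish_square=(.66,.008,.03,-.1,28),dish_long=(.65,-.114,.03,-.08,32),
 lid_large=(.548,-.358,0,0,30),lid_small=(.569,.37,0,0,26),lid_square=(.406,-.336,0,.42,30))
for n,g in G.items(): print(n,[cfit(n,c,*g) for c in('top','scene')])
# dial: pointer direction via top: red/white
for z in(.071,): print(px2w('top',[233.3,142],z))
for s in ('tin','spoon','saucer','teacup'):
  for d in finder.silhouettes(s,'top')[:1]: print(s,d['box'],px2w('top',d['box'][:2],.02)[:2])
d=finder.silhouettes('dial_grip','top')
for e in d[:2]: print(e['p'],e['box'],px2w('top',e['box'][:2],.07))
im=optics.get_image('top'); print(im[128:156,218:250].max(2))
E
```

```text
dish_large [(array([ 0.5254, -0.1112]), np.float64(0.049)), (array([ 0.5544, -0.0763]), np.float64(0.493))]
dish_small [(array([0.5347, 0.0246]), np.float64(0.079)), (array([0.5506, 0.0369]), np.float64(0.546))]
dish_square [(array([ 0.6631,  0.0101, -0.1364]), np.float64(0.025)), (array([0.6764, 0.024 , 0.0291]), np.float64(0.552))]
dish_long [(array([ 0.6537, -0.1149, -0.0875]), np.float64(0.069)), (array([ 0.6582, -0.1027, -0.205 ]), np.float64(0.547))]
lid_large [(array([ 0.5495, -0.356 ]), np.float64(0.016)), (array([ 0.5493, -0.3598]), np.float64(0.059))]
lid_small [(array([0.5693, 0.3703]), np.float64(0.027)), (array([0.5699, 0.3682]), np.float64(0.029))]
lid_square [(array([ 0.4081, -0.3322,  0.4407]), np.float64(0.016)), (array([ 0.4046, -0.3375,  0.4068]), np.float64(0.08))]
[0.60082925 0.13812718 0.071     ]
tin [327.9, 225.8, 17.7, 23.9] [ 0.38335626 -0.10512989]
spoon [272.2, 233.8, 17.9, 58.1] [0.36453819 0.0417898 ]
saucer [359.5, 242.6, 35.7, 26.1] [ 0.3378998  -0.18720379]
teacup [215.1, 242.2, 26.1, 23.8] [0.34485008 0.19143358]
0.88 [231.8, 142.6, 19.8, 21.1] [0.59
[... 3054 characters left out ...]
8 127 152 161 165 162 163 164 162]
 [164 162 157 152 152 156 154 138 110  78  48  34  23  23  24  33  26  30
   31  30  39  65  94 124 148 163 164 164 163 163 165 164]
 [162 161 151 135 133 147 160 157 144 122  95  72  54  38  34  33  38  42
   48  58  79 113 138 152 161 163 164 163 163 163 163 162]
 [163 160 154 142 144 153 164 164 161 154 142 122 103  89  78  74  82  92
  100 108 124 147 160 165 164 163 163 162 163 163 164 164]
 [161 163 159 158 160 162 164 163 161 161 159 156 148 138 130 125 132 142
  146 150 155 160 165 163 163 164 163 163 164 164 164 164]
 [163 164 163 162 163 164 163 159 152 151 159 164 164 161 156 155 159 162
  164 163 162 165 165 162 164 165 163 163 162 164 164 162]]
```

>>> servo_tool(increments=[[0, -5, 0, 0, 0, -6.3, -0.2], [0, -5, 0, 0, 0, -6.3, -0.2], [0, -5, 0, 0, 0, -6.3, -0.2], [-5, 0, 0, 0, 0, 0, -0.2], [-5, 0, 0, 0, 0, 0, -0.2]], squeeze=30)

```text
clock: 3.95
position: [0.2521, 0.3965, 0.2397]
ee_rot: [0.0, -0.002, 1.0, 0.0]
contact_force: [0.7, 1.4, -0.0]
width: 0.0511
gripper_force: 0.0
```

>>> servo_tool(increments=[[-5, 0, 2, 0, 0, 0, -0.2], [-5, 0, 2, 0, 0, 0, -0.2], [-5, 0, 2, 0, 0, 0, -0.2], [-5, 0, 2, 0, 0, 0, -0.2], [-5, 0, 2, 0, 0, 0, -0.2]])

```text
clock: 4.45
position: [0.4874, 0.3985, 0.1457]
ee_rot: [0.0, -0.0, 1.0, 0.0]
contact_force: [-0.3, 1.4, 0.6]
width: 0.0515
gripper_force: 0.0
```

>>> servo_tool(increments=[[-3, -1.5, 0, 0, 0, 0, -0.2], [-3, -1.5, 0, 0, 0, 0, -0.2], [0, 0, 0, 0, 0, 0, -0.2], [0, 0, 0, 0, 0, 0, -0.2], [0, 0, 0, 0, 0, 0, -0.2]])

```text
clock: 4.95
position: [0.5443, 0.3691, 0.1465]
ee_rot: [-0.001, -0.001, 1.0, 0.0]
contact_force: [0.9, -0.1, -0.1]
width: 0.0511
gripper_force: 0.0
```

>>> servo_tool(increments=[[-2.5, 0, 2, 0, 0, 0, -0.2], [0, 0, 4, 0, 0, 0, -0.2], [0, 0, 2.4, 0, 0, 0, -0.2], [0, 0, 0, 0, 0, 0, -0.2], [0, 0, 0, 0, 0, 0, -0.2]])

```text
clock: 5.45
position: [0.5696, 0.3696, 0.063]
ee_rot: [-0.0, -0.001, 1.0, 0.0]
contact_force: [-0.1, 0.9, -0.0]
width: 0.0513
gripper_force: 0.0
```

```bash
python3 - <<'E'
from h import *
snap('scene','g1.png',(340,240,490,360),4)
E
```

```text
(no output)
```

View pics/g1.png

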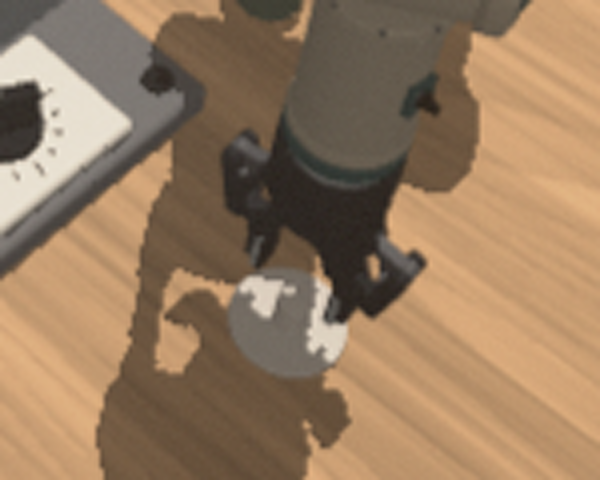

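The crop shows the small lid at about (412,321) in the full picture, under the fingers and unmoved. Descending to grasp.

>>> servo_tool(increments=[[0, 0, 2, 0, 0, 0, -0.2], [0, 0, 1.8, 0, 0, 0, -0.2], [0, 0, 0, 0, 0, 0, -0.2], [0, 0, 0, 0, 0, 0, -0.2], [0, 0, 0, 0, 0, 0, 0.2]], squeeze=30)

```text
clock: 6.0
position: [0.5716, 0.3697, 0.0266]
ee_rot: [0.002, -0.001, 1.0, 0.001]
contact_force: [0.0, -0.8, -0.0]
width: 0.0378
gripper_force: 0.0
```

>>> servo_tool(increments=[[0, 0, 0, 0, 0, 0, 1], [0, 0, 0, 0, 0, 0, 1], [0, 0, 0, 0, 0, 0, 1], [0, 0, 0, 0, 0, 0, 1], [0, 0, 0, 0, 0, 0, 1]], squeeze=50)

```text
clock: 6.5
position: [0.5714, 0.3694, 0.0263]
ee_rot: [0.001, -0.001, 1.0, 0.001]
contact_force: [-0.5, 0.0, 6.8]
width: 0.0206
gripper_force: 49.0
```

>>> servo_tool(increments=[[0, 0, -3, 0, 0, 0, 1], [0, 0, -4, 0, 0, 0, 1], [0, 0, -4, 0, 0, 0, 1], [0, 0, -2, 0, 0, 0, 1], [0, 0, 0, 0, 0, 0, 1]], squeeze=80)

```text
clock: 7.0
position: [0.5724, 0.3698, 0.1586]
ee_rot: [0.004, -0.001, 1.0, 0.002]
contact_force: [1.3, 0.9, -1.5]
width: 0.0193
gripper_force: 78.2
```

>>> servo_tool(increments=[[0.7, -5, 0, 0, 0, 0, 1], [0.7, -5, 0, 0, 0, 0, 1], [0.7, -5, 0, 0, 0, 0, 1], [0.7, -5, 0, 0, 0, 0, 1], [0.7, -5, 0, 0, 0, 0, 1]])

```text
clock: 7.5
position: [0.5341, 0.1193, 0.1524]
ee_rot: [-0.002, -0.001, 1.0, -0.0]
contact_force: [1.0, -0.6, -0.6]
width: 0.0194
gripper_force: 78.6
```

>>> servo_tool(increments=[[0, -4, 0, 0, 0, 0, 1], [0, -4, 0, 0, 0, 0, 1], [0, -1, 0, 0, 0, 0, 1], [0, 0, 0, 0, 0, 0, 1], [0, 0, 0, 0, 0, 0, 1]])

```text
clock: 8.0
position: [0.5355, 0.032, 0.1534]
ee_rot: [-0.001, -0.0, 1.0, 0.001]
contact_force: [0.2, 0.0, -0.8]
width: 0.0192
gripper_force: 78.7
```

```bash
python3 - <<'E'
from h import *
print(manip.get_state()['position'])
a=optics.get_image('scene')[:,:,::-1];b=optics.get_image('top')[:,:,::-1]
cv2.imwrite('pics/g2.png',np.hstack([cv2.resize(a[140:260,260:380],(400,400)),cv2.resize(b[110:230,230:350],(400,400))]))
E
```

```text
[0.53545317 0.03198311 0.15341162]
```

View pics/g2.png

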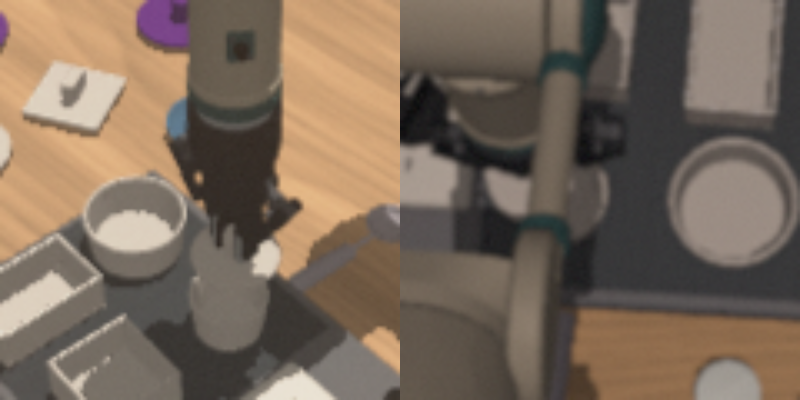

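>>> servo_tool(increments=[[-0.13, -0.83, 1.5, 0, 0, 0, 1], [0, 0, 1.5, 0, 0, 0, 1], [0, 0, 1.5, 0, 0, 0, 1], [0, 0, 0.5, 0, 0, 0, 1], [0, 0, 0, 0, 0, 0, 1]])

```text
clock: 8.6
position: [0.5368, 0.024, 0.1037]
ee_rot: [-0.001, -0.001, 1.0, 0.0]
contact_force: [-0.6, 0.3, -1.7]
width: 0.0196
gripper_force: 78.7
```

>>> servo_tool(increments=[[0, 0, 0.15, 0, 0, 0, 1], [0, 0, 0.15, 0, 0, 0, 1], [0, 0, 0.15, 0, 0, 0, 1], [0, 0, 0.1, 0, 0, 0, 1], [0, 0, 0, 0, 0, 0, 1]])

```text
clock: 9.1
position: [0.5374, 0.0229, 0.099]
ee_rot: [0.0, -0.0, 1.0, 0.0]
contact_force: [-0.1, 0.1, -0.8]
width: 0.0192
gripper_force: 78.7
```

>>> servo_tool(increments=[[0, 0, 0.15, 0, 0, 0, 1], [0, 0, 0.15, 0, 0, 0, 1], [0, 0, 0.15, 0, 0, 0, 1], [0, 0, 0.1, 0, 0, 0, 1], [0, 0, 0, 0, 0, 0, 1]])

```text
clock: 9.6
position: [0.537, 0.0229, 0.0938]
ee_rot: [-0.0, -0.001, 1.0, -0.0]
contact_force: [-1.9, -0.5, 2.6]
width: 0.0192
gripper_force: 79.4
```

>>> servo_tool(increments=[[0, 0, 0, 0, 0, 0, 0.3], [0, 0, 0, 0, 0, 0, 0], [0, 0, 0, 0, 0, 0, -0.2], [0, 0, 0, 0, 0, 0, -0.2], [0, 0, 0, 0, 0, 0, -0.2]])

```text
clock: 10.1
position: [0.5375, 0.0229, 0.0934]
ee_rot: [0.0, -0.001, 1.0, 0.0]
contact_force: [0.2, 0.3, -0.8]
width: 0.0515
gripper_force: 0.0
```

>>> servo_tool(increments=[[0, 0, -2, 0, 0, 0, -0.2], [0, 0, -4, 0, 0, 0, -0.2], [0, -3, -1, 0, 0, 0, -0.2], [0, -5, 0, 0, 0, 0, -0.2], [0, -5, 0, 0, 0, 0, -0.2]])

```text
clock: 10.6
position: [0.538, -0.1079, 0.1644]
ee_rot: [0.001, -0.002, 1.0, -0.0]
contact_force: [1.2, -0.6, -0.7]
width: 0.051
gripper_force: 0.0
```

>>> servo_tool(increments=[[0, -5, 0, 0, 0, 0, -0.2], [0, -5, 0, 0, 0, 0, -0.2], [0, -5, 0, 0, 0, 0, -0.2], [0, -5, 0, 0, 0, 0, -0.2], [0, -4, 0, 0, 0, 0, -0.2]])

```text
clock: 11.1
position: [0.5375, -0.3502, 0.1633]
ee_rot: [0.0, 0.0, 1.0, -0.0]
contact_force: [-0.8, -0.1, 0.3]
width: 0.0509
gripper_force: 0.0
```

```bash
python3 - <<'E'
from h import *
print(manip.get_state()['position'])
snap('top','g3.png',(180,80,500,300),2.4)
snap('scene','t.png')
for n,g in dict(lid_large=(.549,-.357,0),lid_square=(.407,-.336,0,(.43,))).items(): print(n,[fit(n,c,*g) for c in('top','scene')])
E
```

```text
[ 0.5375164  -0.35017822  0.16330188]
lid_large [None, None]
lid_square [None, (array([ 0.4025, -0.3373,  0.4577]), np.float64(0.154))]
```

View pics/g3.png

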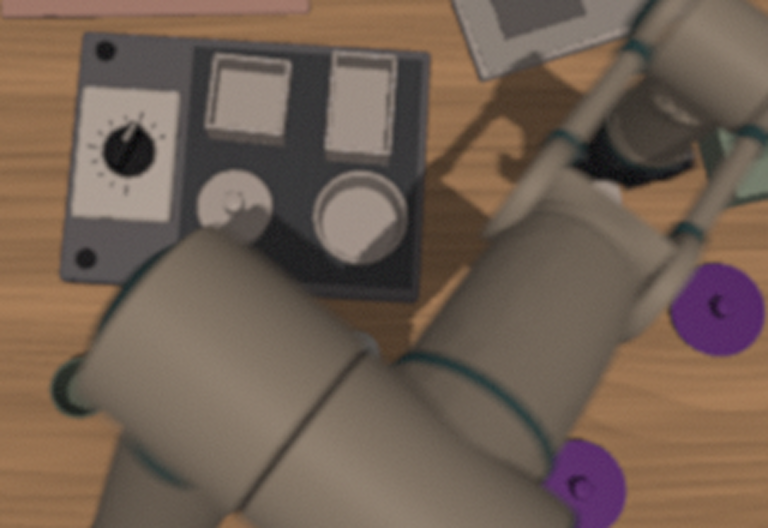

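The small lid sits flat on its dish. Moving down over the large lid.

>>> servo_tool(increments=[[-1.2, -0.7, 3, 0, 0, 0, -0.2], [0, 0, 4, 0, 0, 0, -0.2], [0, 0, 3, 0, 0, 0, -0.2], [0, 0, 0, 0, 0, 0, -0.2], [0, 0, 0, 0, 0, 0, -0.2]], squeeze=40)

```text
clock: 11.9
position: [0.5502, -0.3528, 0.0639]
ee_rot: [-0.0, -0.001, 1.0, 0.0]
contact_force: [-0.1, -1.5, 0.7]
width: 0.0511
gripper_force: 0.0
```

```bash
python3 - <<'E'
from h import *
print(manip.get_state()['position'])
a=optics.get_image('scene')[:,:,::-1]
cv2.imwrite('pics/g4.png',cv2.resize(a[100:220,190:340],None,fx=4,fy=4))
print(w2px('scene',manip.get_state()['position']), w2px('scene',[.5495,-.357,.04]))
E
```

```text
[ 0.55019636 -0.35277081  0.06385588]
[246.49137717 174.06288823] [247.20727683 178.6057716 ]
```

View pics/g4.png

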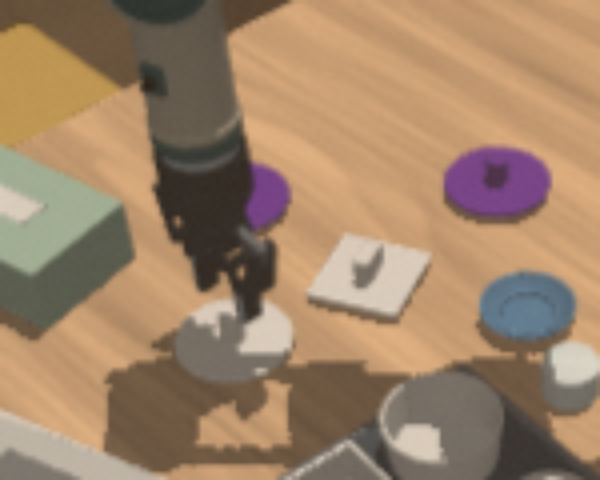

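The large lid is at about (249,185), unmoved, with the fingers just above its knob.

>>> servo_tool(increments=[[0, -0.4, 1, 0, 0, 0, -0.2], [0, 0, 1.5, 0, 0, 0, -0.2], [0, 0, 1.3, 0, 0, 0, -0.2], [0, 0, 0, 0, 0, 0, -0.2], [0, 0, 0, 0, 0, 0, 0.2]], squeeze=40)

```text
clock: 12.45
position: [0.5499, -0.3582, 0.0255]
ee_rot: [0.0, -0.0, 1.0, -0.0]
contact_force: [-0.0, 0.2, 0.0]
width: 0.0381
gripper_force: 0.0
```

>>> servo_tool(increments=[[0, 0, 0, 0, 0, 0, 1], [0, 0, 0, 0, 0, 0, 1], [0, 0, 0, 0, 0, 0, 1], [0, 0, 0, 0, 0, 0, 1], [0, 0, 0, 0, 0, 0, 1]], squeeze=80)

```text
clock: 12.95
position: [0.5504, -0.3585, 0.0265]
ee_rot: [0.001, -0.001, 1.0, -0.001]
contact_force: [0.1, -0.8, 6.1]
width: 0.0194
gripper_force: 78.9
```

>>> servo_tool(increments=[[0, 0, -3, 0, 0, 0, 1], [0, 0, -4, 0, 0, 0, 1], [0, 0, -4, 0, 0, 0, 1], [0, 0, -2, 0, 0, 0, 1], [0, 0, 0, 0, 0, 0, 1]])

```text
clock: 13.45
position: [0.5514, -0.3593, 0.1589]
ee_rot: [0.003, -0.001, 1.0, -0.002]
contact_force: [-0.3, -0.5, -0.6]
width: 0.0192
gripper_force: 78.4
```

>>> servo_tool(increments=[[0.4, 4, 0, 0, 0, 0, 1], [0.5, 5, 0, 0, 0, 0, 1], [0.5, 5, 0, 0, 0, 0, 1], [0.5, 5, 0, 0, 0, 0, 1], [0.5, 4, 0, 0, 0, 0, 1]])

```text
clock: 13.95
position: [0.5234, -0.1257, 0.1531]
ee_rot: [-0.002, -0.001, 1.0, 0.001]
contact_force: [0.5, 0.5, -0.7]
width: 0.0194
gripper_force: 78.5
```

>>> servo_tool(increments=[[0, 1.5, 0, 0, 0, 0, 1], [0, 0, 0, 0, 0, 0, 1], [0, 0, 0, 0, 0, 0, 1], [0, 0, 0, 0, 0, 0, 1], [0, 0, 0, 0, 0, 0, 1]])

```text
clock: 14.45
position: [0.5259, -0.1152, 0.1551]
ee_rot: [-0.0, 0.0, 1.0, -0.0]
contact_force: [-0.0, 0.3, -0.7]
width: 0.0195
gripper_force: 78.6
```

>>> servo_tool(increments=[[0, 0.2, 1.5, 0, 0, 0, 1], [0, 0, 1.5, 0, 0, 0, 1], [0, 0, 1.5, 0, 0, 0, 1], [0, 0, 0.6, 0, 0, 0, 1], [0, 0, 0, 0, 0, 0, 1]])

```text
clock: 14.95
position: [0.5251, -0.1124, 0.1035]
ee_rot: [-0.001, -0.0, 1.0, 0.0]
contact_force: [-0.3, 0.9, -0.7]
width: 0.0195
gripper_force: 78.6
```

>>> servo_tool(increments=[[0, 0, 0.15, 0, 0, 0, 1], [0, 0, 0.15, 0, 0, 0, 1], [0, 0, 0.15, 0, 0, 0, 1], [0, 0, 0.1, 0, 0, 0, 1], [0, 0, 0, 0, 0, 0, 1]])

```text
clock: 15.45
position: [0.5256, -0.1118, 0.099]
ee_rot: [0.0, -0.001, 1.0, 0.0]
contact_force: [-0.2, -0.2, -1.3]
width: 0.0191
gripper_force: 78.2
```

>>> servo_tool(increments=[[0, 0, 0.15, 0, 0, 0, 1], [0, 0, 0.15, 0, 0, 0, 1], [0, 0, 0.15, 0, 0, 0, 1], [0, 0, 0.1, 0, 0, 0, 1], [0, 0, 0, 0, 0, 0, 1]])

```text
clock: 15.95
position: [0.5256, -0.1118, 0.0939]
ee_rot: [0.0, -0.001, 1.0, 0.0]
contact_force: [-0.8, 0.6, 3.5]
width: 0.0193
gripper_force: 79.2
```

>>> servo_tool(increments=[[0, 0, 0, 0, 0, 0, 0.3], [0, 0, 0, 0, 0, 0, 0], [0, 0, 0, 0, 0, 0, -0.2], [0, 0, 0, 0, 0, 0, -0.2], [0, 0, 0, 0, 0, 0, -0.2]])

```text
clock: 16.45
position: [0.5257, -0.1118, 0.0934]
ee_rot: [0.0, -0.001, 1.0, 0.0]
contact_force: [-0.1, -0.2, 0.3]
width: 0.0515
gripper_force: 0.0
```

>>> servo_tool(increments=[[0, 0, -2, 0, 0, 0, -0.2], [0, 0, -4, 0, 0, 0, -0.2], [0, 0, -1, 0, 0, 8.59, -0.2], [0, 0, 0, 0, 0, 8.59, -0.2], [0, 0, 0, 0, 0, 8.59, -0.2]])

```text
clock: 16.95
position: [0.526, -0.1119, 0.1642]
ee_rot: [0.001, 0.225, 0.974, -0.0]
contact_force: [0.2, 0.0, -0.1]
width: 0.0513
gripper_force: 0.0
```

>>> servo_tool(increments=[[0, 0, 0, 0, 0, 8.59, -0.2], [0, 0, 0, 0, 0, 8.59, -0.2], [0, 0, 0, 0, 0, 8.59, -0.2], [0, 0, 0, 0, 0, 8.59, -0.2], [0, 0, 0, 0, 0, 8.59, -0.2]])

```text
clock: 17.45
position: [0.5256, -0.1118, 0.1634]
ee_rot: [-0.0, 0.566, 0.824, 0.0]
contact_force: [0.4, 0.2, 0.2]
width: 0.0513
gripper_force: 0.0
```

>>> servo_tool(increments=[[0, 0, 0, 0, 0, 8.59, -0.2], [0, 0, 0, 0, 0, 8.59, -0.2], [0, 0, 0, 0, 0, 8.59, -0.2], [0, 0, 0, 0, 0, 8.59, -0.2], [0, 0, 0, 0, 0, 8.59, -0.2]])

```text
clock: 17.95
position: [0.5256, -0.1118, 0.1634]
ee_rot: [-0.0, 0.829, 0.559, 0.0]
contact_force: [-0.7, -0.0, -0.2]
width: 0.0513
gripper_force: 0.0
```

>>> servo_tool(increments=[[0, 0, 0, 0, 0, 8.59, -0.2], [0, 0, 0, 0, 0, 8.59, -0.2], [0, 0, 0, 0, 0, 8.59, -0.2], [0, 0, 0, 0, 0, 8.59, -0.2], [0, 0, 0, 0, 0, 8.59, -0.2]])

```text
clock: 18.45
position: [0.5256, -0.1118, 0.1634]
ee_rot: [-0.0, 0.976, 0.217, -0.0]
contact_force: [0.9, 0.1, 0.4]
width: 0.0513
gripper_force: 0.0
```

>>> servo_tool(increments=[[-4, 3, 0, 0, 0, 0, -0.2], [-4, 3, 0, 0, 0, 0, -0.2], [-4, 3, 0, 0, 0, 0, -0.2], [-3, 2, 0, 0, 0, 0, -0.2], [0, 0, 0, 0, 0, 0, -0.2]])

```text
clock: 18.95
position: [0.4355, -0.2794, 0.1634]
ee_rot: [0.001, 0.976, 0.218, -0.001]
contact_force: [0.4, 0.4, -0.4]
width: 0.0517
gripper_force: 0.0
```

```bash
python3 - <<'E'
from h import *
s=manip.get_state(); q=s['ee_rot']; print(s['position'],q,'phi',2*np.arctan2(q[2],q[1]))
snap('top','t.png'); snap('scene','g5.png',(200,90,370,230),4)
for n,g in dict(lid_large=(.526,-.112,.067),lid_small=(.536,.024,.067),dish_square=(.662,.008,.03,(-.12,)),lid_square=(.407,-.336,0,(.43,))).items(): print(n,[fit(n,c,*g) for c in('top','scene')])
E
```

```text
[ 0.43553812 -0.27937704  0.16342751] [ 8.78217660e-04  9.75992826e-01  2.17800176e-01 -5.62113993e-04] phi 0.4391201797155646
lid_large [(array([ 0.5241, -0.1112]), np.float64(0.027)), (array([ 0.5211, -0.1172]), np.float64(0.06))]
lid_small [(array([0.5356, 0.0237]), np.float64(0.062)), (array([0.533 , 0.0191]), np.float64(0.071))]
dish_square [(array([ 0.6612,  0.0091, -0.1277]), np.float64(0.039)), None]
lid_square [(array([ 0.4066, -0.3334,  0.45  ]), np.float64(0.322)), None]
```

View pics/g5.png

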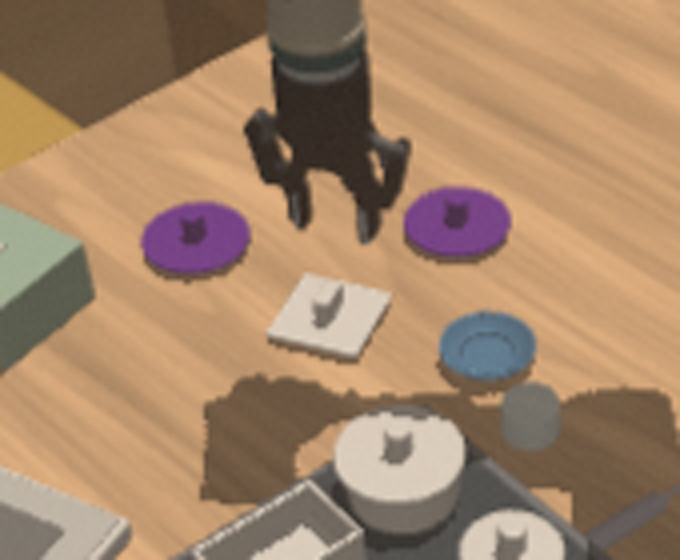

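The large lid is seated on its dish. The square lid is unmoved at about (282,169) and ready to grasp.

>>> servo_tool(increments=[[-2.4, 1.8, 3, 0, 0, 0, -0.2], [-2.4, 1.8, 3, 0, 0, 0, -0.2], [0, 0, 4, 0, 0, 0, -0.2], [0, 0, 0, 0, 0, 0, -0.2], [0, 0, 0, 0, 0, 0, -0.2]])

```text
clock: 19.95
position: [0.4096, -0.3281, 0.0634]
ee_rot: [-0.001, 0.975, 0.22, -0.0]
contact_force: [-0.2, 0.5, -0.6]
width: 0.0512
gripper_force: 0.0
```

>>> servo_tool(increments=[[0, 0, 1.5, 0, 0, 0, -0.2], [0, 0, 1.5, 0, 0, 0, -0.2], [0, 0, 0.8, 0, 0, 0, -0.2], [0, 0, 0, 0, 0, 0, -0.2], [0, 0, 0, 0, 0, 0, 0]], squeeze=40)

```text
clock: 20.45
position: [0.4104, -0.3291, 0.0266]
ee_rot: [0.001, 0.975, 0.221, 0.001]
contact_force: [0.5, 0.2, -0.3]
width: 0.043
gripper_force: 0.0
```

>>> servo_tool(increments=[[0, 0, 0, 0, 0, 0, 1], [0, 0, 0, 0, 0, 0, 1], [0, 0, 0, 0, 0, 0, 1], [0, 0, 0, 0, 0, 0, 1], [0, 0, 0, 0, 0, 0, 1]], squeeze=80)

```text
clock: 20.95
position: [0.4102, -0.3293, 0.0266]
ee_rot: [0.001, 0.975, 0.22, 0.001]
contact_force: [-1.2, 0.4, 5.1]
width: 0.0144
gripper_force: 78.7
```

>>> servo_tool(increments=[[0, 0, -3, 0, 0, 0, 1], [0, 0, -4, 0, 0, 0, 1], [0, 0, -4, 0, 0, 8.2, 1], [0, 0, -2, 0, 0, 8.2, 1], [0, 0, 0, 0, 0, 8.2, 1]])

```text
clock: 21.45
position: [0.4111, -0.3304, 0.1592]
ee_rot: [0.003, 1.0, 0.004, 0.003]
contact_force: [-0.1, 0.3, -0.7]
width: 0.0146
gripper_force: 78.4
```

>>> servo_tool(increments=[[0, 0, 0, 0, 0, 8.3, 1], [2.5, -4.5, 0, 0, 0, 0, 1], [2.5, -4.5, 0, 0, 0, 0, 1], [2.5, -4.5, 0, 0, 0, 0, 1], [2.5, -4.5, 0, 0, 0, 0, 1]])

```text
clock: 21.95
position: [0.5292, -0.1665, 0.1555]
ee_rot: [-0.0, 0.998, -0.065, -0.0]
contact_force: [0.1, -1.4, -1.3]
width: 0.0142
gripper_force: 78.5
```

>>> servo_tool(increments=[[2.5, -4.5, 0, 0, 0, 0, 1], [2.5, -4.5, 0, 0, 0, 0, 1], [2.5, -4.5, 0, 0, 0, 0, 1], [2.5, -4.5, 0, 0, 0, 0, 1], [0, 0, 0, 0, 0, 0, 1]])

```text
clock: 22.45
position: [0.6509, -0.0017, 0.155]
ee_rot: [-0.002, 0.998, -0.062, 0.001]
contact_force: [0.1, -0.1, -0.5]
width: 0.0145
gripper_force: 78.6
```

>>> servo_tool(increments=[[0, 0, 0, 0, 0, 0, 1], [0, 0, 0, 0, 0, 0, 1], [0, 0, 0, 0, 0, 0, 1], [0, 0, 0, 0, 0, 0, 1], [0, 0, 0, 0, 0, 0, 1]])

```text
clock: 22.95
position: [0.6472, -0.0083, 0.1557]
ee_rot: [-0.0, 0.998, -0.066, 0.0]
contact_force: [-0.3, -0.2, -1.0]
width: 0.0142
gripper_force: 78.6
```

```bash
python3 - <<'E'
from h import *
s=manip.get_state(); q=s['ee_rot']; phi=2*np.arctan2(q[2],q[1]); p=s['position']; print(p,phi)
d=np.array([.6655,.0092])-p[:2]; print('tx ty',d@[np.cos(phi),np.sin(phi)],d@[np.sin(phi),-np.cos(phi)])
a=optics.get_image('scene')[:,:,::-1];b=optics.get_image('top')[:,:,::-1]
cv2.imwrite('pics/g6.png',np.hstack([cv2.resize(a[150:300,220:370],(400,400)),cv2.resize(b[80:200,220:340],(400,400))]))
E
```

```text
[ 0.6471645  -0.00827363  0.15572266] -0.13172076126792298
tx ty 0.015881672437767 -0.01973045336345896
```

View pics/g6.png

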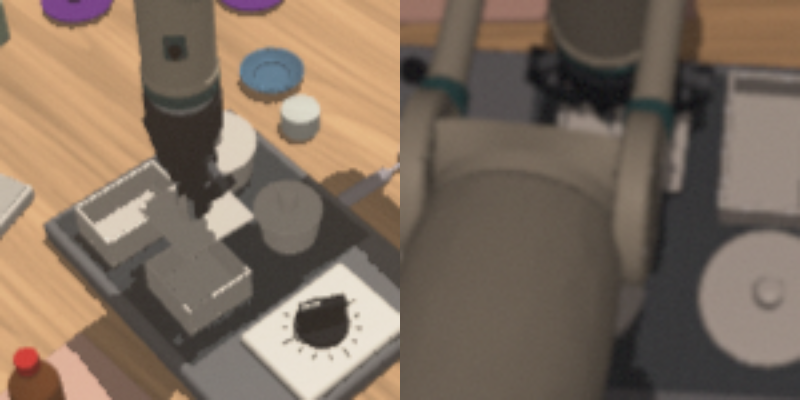

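The square lid is in the grip, about 25 mm short of its dish. Aligning and lowering.

>>> servo_tool(increments=[[1.6, -2.0, 1, 0, 0, 0, 1], [0, 0, 1.5, 0, 0, 0, 1], [0, 0, 1.5, 0, 0, 0, 1], [0, 0, 1.2, 0, 0, 0, 1], [0, 0, 0, 0, 0, 0, 1]])

```text
clock: 23.55
position: [0.6646, 0.0105, 0.1014]
ee_rot: [-0.0, 0.998, -0.065, -0.002]
contact_force: [0.5, -0.1, -0.9]
width: 0.0141
gripper_force: 78.6
```

>>> servo_tool(increments=[[0, 0, 0, 0, 0, 0, 1], [0, 0, 0.15, 0, 0, 0, 1], [0, 0, 0.15, 0, 0, 0, 1], [0, 0, 0.15, 0, 0, 0, 1], [0, 0, 0, 0, 0, 0, 1]])

```text
clock: 24.05
position: [0.666, 0.0105, 0.099]
ee_rot: [-0.0, 0.998, -0.065, 0.0]
contact_force: [-0.2, -0.1, -1.3]
width: 0.0144
gripper_force: 78.6
```

>>> servo_tool(increments=[[0, 0, 0.15, 0, 0, 0, 1], [0, 0, 0.15, 0, 0, 0, 1], [0, 0, 0.15, 0, 0, 0, 1], [0, 0, 0.1, 0, 0, 0, 1], [0, 0, 0, 0, 0, 0, 1]])

```text
clock: 24.55
position: [0.666, 0.0105, 0.0936]
ee_rot: [0.0, 0.998, -0.065, -0.0]
contact_force: [-0.7, -1.0, 1.2]
width: 0.0144
gripper_force: 78.9
```

>>> servo_tool(increments=[[0, 0, 0, 0, 0, 0, 0.3], [0, 0, 0, 0, 0, 0, 0], [0, 0, 0, 0, 0, 0, -0.2], [0, 0, 0, 0, 0, 0, -0.2], [0, 0, 0, 0, 0, 0, -0.2]])

```text
clock: 25.05
position: [0.666, 0.0105, 0.0934]
ee_rot: [-0.0, 0.998, -0.065, 0.0]
contact_force: [0.8, 0.1, -0.2]
width: 0.0517
gripper_force: 0.0
```

>>> servo_tool(increments=[[0, 0, -2, 0, 0, 0, -0.2], [0, 0, -4, 0, 0, 0, -0.2], [0, 0, -1, 0, 0, 0, -0.2], [0, 0, 0, 0, 0, 0, -0.2], [0, 0, 0, 0, 0, 0, -0.2]])

```text
clock: 25.55
position: [0.6654, 0.0105, 0.1627]
ee_rot: [-0.0, 0.998, -0.065, -0.001]
contact_force: [-0.6, 0.1, 0.2]
width: 0.051
gripper_force: 0.0
```

```bash
cat >> h.py <<'E'
M['dial']=[[circ(.03,-.028),circ(.03,-.019)],[rect(.052,.014,-.02),rect(.052,.014,.014)]]
def dialfit(c,im,x=.602,y=.141,angs=np.arange(-1.5,1.6,.2)):
    g=im.max(2).astype(float); uv=w2px(c,[x,y,.06]); yy,xx=np.mgrid[:400,:640]; near=np.hypot(xx-uv[0],yy-uv[1])<22
    I=np.clip((160-g)/135,0,1)   # darkness
    pc=lambda v:(np.abs(render('dial',c,v[0],v[1],v[2],.071)-I)*near).sum()
    best=None
    for a in angs:
        S=np.array([[x,y,a],[x+.005,y,a],[x,y+.005,a],[x,y,a+.2]])
        o=minimize(pc,[x,y,a],method='Nelder-Mead',options=dict(initial_simplex=S,xatol=1e-4,fatol=1e-2,maxiter=60))
        if best is None or o.fun<best.fun: best=o
    return np.round(best.x,4),best.fun
E
python3 - <<'E'
from h import *
for c in('top','scene'): print(c,dialfit(c,cv2.imread(f'pics/{c}0.png')))
E
```

```text
top (array([ 0.6064,  0.1424, -0.8978]), np.float64(114.51590413943356))
scene (array([ 0.6061,  0.139 , -0.7503]), np.float64(259.55381263616556))
```

```bash
python3 - <<'E'
from h import *
for k in range(6,11):
    a=np.pi-.085-k*.4189
    print(k,round(a,2),[np.round(w2px(c,[.604+r*np.cos(a),.141+r*np.sin(a),.085]),1) for c in('top','scene') for r in(.005,.025)])
a=cv2.imread('pics/scene0.png')[250:285,325:360]; b=cv2.imread('pics/top0.png')[122:162,213:253]
cv2.imwrite('pics/d1.png',np.hstack([cv2.resize(a,(400,400),interpolation=2),cv2.resize(b,(400,400),interpolation=2)]))
E
```

```text
6 0.54 [array([230.3, 137.8]), array([226.4, 131.4]), array([340.9, 264.1]), array([339.4, 270. ])]
7 0.12 [array([231.1, 137.5]), array([230.2, 130.1]), array([340.2, 263.8]), array([336. , 268.6])]
8 -0.29 [array([231.9, 137.6]), array([234.2, 130.3]), array([339.7, 263.3]), array([333.4, 266.3])]
9 -0.71 [array([232.6, 137.9]), array([237.7, 132.2]), array([339.4, 262.7]), array([332.3, 263.3])]
10 -1.13 [array([233. , 138.5]), array([240.1, 135.3]), array([339.5, 262.1]), array([332.7, 260.2])]
```

View pics/d1.png

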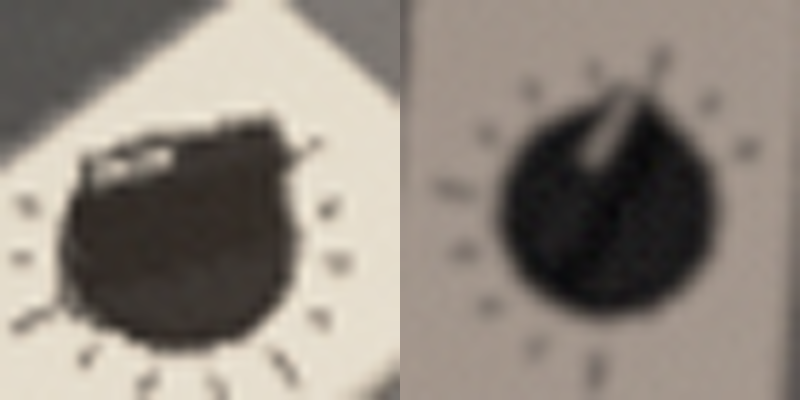

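The top crop shows the pointer running up and right, from (232,138) to (235,131), a world angle of about -0.42, near click 8. So the dial is about 8 clicks from off. Moving over the dial with the fingers aligned to the bar.

>>> servo_tool(increments=[[0, 0, 0, 0, 0, 7.75, -0.2], [0, 0, 0, 0, 0, 7.75, -0.2], [-3.6, -3.2, 0, 0, 0, 0, -0.2], [-3.6, -3.2, 0, 0, 0, 0, -0.2], [-3.4, -3.3, 0, 0, 0, 0, -0.2]], squeeze=30)

```text
clock: 26.05
position: [0.6041, 0.1419, 0.161]
ee_rot: [0.001, 0.98, -0.2, -0.002]
contact_force: [2.0, 0.3, 0.9]
width: 0.0512
gripper_force: 0.0
```

>>> servo_tool(increments=[[0, 0, 2, 0, 0, 0, -0.2], [0, 0, 2, 0, 0, 0, -0.2], [0, 0, 0, 0, 0, 0, -0.2], [0, 0, 0, 0, 0, 0, -0.2], [0, 0, 0, 0, 0, 0, -0.2]])

```text
clock: 26.55
position: [0.6068, 0.1409, 0.1237]
ee_rot: [-0.0, 0.98, -0.199, 0.0]
contact_force: [-0.5, -0.5, 0.1]
width: 0.0511
gripper_force: 0.0
```

```bash
python3 - <<'E'
from h import *
s=manip.get_state(); q=s['ee_rot']; print(s['position'],2*np.arctan2(q[2],q[1]),s['qpos'])
snap('scene','t1.png'); b=cv2.imread('pics/t1.png')[190:310,270:400]
cv2.imwrite('pics/d2.png',cv2.resize(b,None,fx=4,fy=4))
E
```

```text
[0.60676318 0.14086126 0.12369604] -0.401335934110594 [1.16402214e-01 4.27041538e-01 1.57182083e+00 1.19816299e-04
 1.14223607e+00 2.08848471e+00]
```

View pics/d2.png

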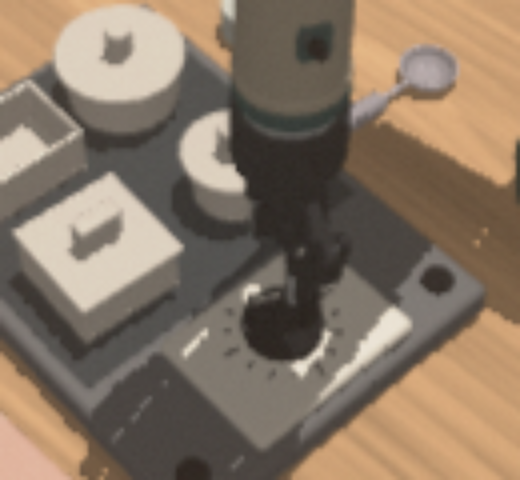

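All three lids are flat on their dishes and the oblong dish is open. The gripper is over the dial at about (341,270). Descending.

>>> servo_tool(increments=[[0, 0, 2, 0, 0, 0, -0.2], [0, 0, 2, 0, 0, 0, -0.2], [0, 0, 1.8, 0, 0, 0, -0.2], [0, 0, 0, 0, 0, 0, -0.2], [0, 0, 0, 0, 0, 0, 0.1]], squeeze=30)

```text
clock: 27.1
position: [0.6068, 0.141, 0.0661]
ee_rot: [-0.0, 0.98, -0.199, 0.0]
contact_force: [1.1, 1.0, 0.4]
width: 0.0391
gripper_force: 0.0
```

>>> servo_tool(increments=[[0, 0, 0, 0, 0, 0, 1], [0, 0, 0, 0, 0, 0, 1], [0, 0, 0, 0, 0, 0, 1], [0, 0, 0, 0, 0, 0, 1], [0, 0, 0, 0, 0, 0, 1]], squeeze=40)

```text
clock: 27.6
position: [0.6073, 0.1412, 0.067]
ee_rot: [-0.0, 0.98, -0.199, 0.001]
contact_force: [-0.1, -1.1, 5.9]
width: 0.0133
gripper_force: 43.8
```

>>> servo_tool(increments=[[0, 0, 0, 0, 0, -8, 1], [0, 0, 0, 0, 0, -8, 1], [0, 0, 0, 0, 0, -8, 1], [0, 0, 0, 0, 0, -8, 1], [0, 0, 0, 0, 0, -8, 1]])

```text
clock: 28.1
position: [0.6074, 0.1421, 0.067]
ee_rot: [-0.001, 0.989, 0.151, 0.002]
contact_force: [-0.5, 2.5, 6.2]
width: 0.0132
gripper_force: 43.9
```

>>> servo_tool(increments=[[0, 0, 0, 0, 0, -8, 1], [0, 0, 0, 0, 0, -8, 1], [0, 0, 0, 0, 0, -8, 1], [0, 0, 0, 0, 0, -8, 1], [0, 0, 0, 0, 0, -8, 1]])

```text
clock: 28.6
position: [0.6068, 0.1429, 0.067]
ee_rot: [-0.001, 0.878, 0.48, 0.002]
contact_force: [-0.8, 3.1, 6.3]
width: 0.0132
gripper_force: 44.1
```

```bash
cat > st.py <<'E'
from h import *
s=manip.get_state(); q=s['ee_rot']; print(s['clock'],s['position'],'phi',2*np.arctan2(q[2],q[1]),s['qpos'][5],s['contact_force'],s['moment'],s['effort'][5],s['width'],s['gripper_force'])
E
python3 st.py
```

```text
28.6 [0.60680279 0.14285414 0.06702525] phi 1.0002871293363764 0.6866969057379901 [-0.75040491  3.08685912  6.27670589] [ 0.52599577  0.26311522 -0.27971726] 1.00406963378191 0.013158945806625886 44.10940110683441
```

>>> servo_tool(increments=[[0, 0, 0, 0, 0, -8, 1], [0, 0, 0, 0, 0, -8, 1], [0, 0, 0, 0, 0, -8, 1], [0, 0, 0, 0, 0, -8, 1], [0, 0, 0, 0, 0, -8, 1]])

```text
clock: 29.1
position: [0.6059, 0.1431, 0.067]
ee_rot: [-0.001, 0.661, 0.751, 0.001]
contact_force: [-3.8, 4.1, 7.8]
width: 0.0127
gripper_force: 44.2
```

>>> servo_tool(increments=[[0, 0, 0, 0, 0, -8, 1], [0, 0, 0, 0, 0, -8, 1], [0, 0, 0, 0, 0, -8, 1], [0, 0, 0, 0, 0, -8, 1], [0, 0, 0, 0, 0, -8, 1]])

```text
clock: 29.6
position: [0.605, 0.1427, 0.067]
ee_rot: [-0.001, 0.364, 0.931, 0.001]
contact_force: [-4.3, 2.6, 9.5]
width: 0.0134
gripper_force: 44.3
```

```bash
python3 st.py
```

```text
29.6 [0.60501897 0.14266628 0.06700907] phi 2.3967028706294324 -0.7094904565266341 [-4.29314138  2.63298683  9.4587234 ] [ 0.50058042  0.80683066 -0.01248336] 1.0642200708389282 0.013363457201645506 44.32373642921448
```

>>> servo_tool(increments=[[0, 0, 0, 0, 0, -5, 1], [0, 0, 0, 0, 0, -5, 1], [0, 0, 0, 0, 0, -5, 1], [0, 0, 0, 0, 0, -5, 1], [0, 0, 0, 0, 0, -5, 1]])

```text
clock: 30.1
position: [0.6047, 0.1422, 0.067]
ee_rot: [-0.001, 0.155, 0.988, 0.001]
contact_force: [-4.6, 1.3, 8.7]
width: 0.0132
gripper_force: 44.5
```

```bash
python3 st.py
```

```text
30.1 [0.60471802 0.14217419 0.06699348] phi 2.8311594523933965 -1.1437028322449299 [-4.6262605   1.33507572  8.70462762] [ 0.24863329  0.89873732 -0.07928443] 0.65491558983922 0.013248100385466584 44.458717703819275
```

>>> servo_tool(increments=[[0, 0, 0, 0, 0, -2.5, 1], [0, 0, 0, 0, 0, -2.5, 1], [0, 0, 0, 0, 0, -2.5, 1], [0, 0, 0, 0, 0, -2.5, 1], [0, 0, 0, 0, 0, 0, 1]])

```text
clock: 30.6
position: [0.6047, 0.1419, 0.067]
ee_rot: [-0.001, 0.069, 0.998, 0.001]
contact_force: [-4.5, 1.5, 9.6]
width: 0.0133
gripper_force: 44.4
```

```bash
python3 st.py
```

```text
30.6 [0.60469752 0.14194795 0.06703517] phi 3.003576895587501 -1.3159101960985555 [-4.51098139  1.46284365  9.6225392 ] [0.22611341 0.86901357 0.14901489] 0.020576524548232555 0.013311796153880485 44.42253112792969
```

>>> servo_tool(increments=[[0, 0, 0, 0, 0, -2, 1], [0, 0, 0, 0, 0, -2, 1], [0, 0, 0, 0, 0, -2, 1], [0, 0, 0, 0, 0, 0, 1], [0, 0, 0, 0, 0, 0, 1]])

```text
clock: 31.1
position: [0.6047, 0.1419, 0.067]
ee_rot: [-0.001, 0.019, 1.0, 0.001]
contact_force: [-4.0, 0.5, 9.8]
width: 0.0129
gripper_force: 53.7
```

```bash
python3 st.py
```

```text
31.1 [0.60465602 0.14186298 0.06699737] phi 3.1029982774396188 -1.4165185695053997 [-3.97360255  0.51160444  9.79838546] [ 0.06714267  0.89247789 -1.0950521 ] -1.151149794459343 0.012865939534391238 53.73018980026245
```

The wrist moment jumped to about 1.1 N m, so the off stop is reached (about 3.08 rad). Turning back 96° clockwise, plus about 2° of wind-up.

>>> servo_tool(increments=[[0, 0, 0, 0, 0, 7, 1], [0, 0, 0, 0, 0, 7, 1], [0, 0, 0, 0, 0, 7, 1], [0, 0, 0, 0, 0, 7, 1], [0, 0, 0, 0, 0, 7, 1]])

```text
clock: 31.6
position: [0.6049, 0.1426, 0.067]
ee_rot: [-0.001, 0.319, 0.948, 0.001]
contact_force: [-4.2, 3.6, 9.2]
width: 0.0134
gripper_force: 44.3
```

>>> servo_tool(increments=[[0, 0, 0, 0, 0, 7, 1], [0, 0, 0, 0, 0, 7, 1], [0, 0, 0, 0, 0, 7, 1], [0, 0, 0, 0, 0, 7, 1], [0, 0, 0, 0, 0, 7, 1]])

```text
clock: 32.1
position: [0.6056, 0.143, 0.067]
ee_rot: [-0.001, 0.59, 0.808, 0.001]
contact_force: [-3.8, 3.6, 8.4]
width: 0.0128
gripper_force: 44.1
```

>>> servo_tool(increments=[[0, 0, 0, 0, 0, 7, 1], [0, 0, 0, 0, 0, 7, 1], [0, 0, 0, 0, 0, 7, 1], [0, 0, 0, 0, 0, 7, 1], [0, 0, 0, 0, 0, 0, 1]])

```text
clock: 32.6
position: [0.6063, 0.1431, 0.067]
ee_rot: [-0.001, 0.767, 0.642, 0.002]
contact_force: [-1.8, 4.0, 7.5]
width: 0.0131
gripper_force: 44.0
```

```bash
python3 st.py
```

```text
32.6 [0.60628406 0.14308862 0.06701195] phi 1.3942546853795397 0.2928544529217682 [-1.78127833  4.00414645  7.53079444] [ 0.70919536  0.3579455  -0.0345092 ] 0.42169807478785515 0.013099795234150096 44.04856324195862
```

Release, rise, and move clear.

>>> servo_tool(increments=[[0, 0, 0, 0, 0, 0, 0.4], [0, 0, 0, 0, 0, 0, 0], [0, 0, 0, 0, 0, 0, -0.2], [0, 0, 0, 0, 0, 0, -0.2], [0, 0, 0, 0, 0, 0, -0.2]])

```text
clock: 33.1
position: [0.6062, 0.141, 0.0652]
ee_rot: [-0.0, 0.766, 0.643, -0.0]
contact_force: [0.2, -0.2, -0.5]
width: 0.0511
gripper_force: 0.0
```

>>> servo_tool(increments=[[0, 0, -2, 0, 0, 0, -0.2], [0, 0, -4, 0, 0, 0, -0.2], [0, 0, -4, 0, 0, 0, -0.2], [0, 0, -2, 0, 0, 0, -0.2], [0, 0, 0, 0, 0, 0, -0.2]])

```text
clock: 33.6
position: [0.6085, 0.1414, 0.1894]
ee_rot: [0.002, 0.766, 0.643, 0.003]
contact_force: [-0.1, -0.2, -1.0]
width: 0.0514
gripper_force: 0.0
```

>>> servo_tool(increments=[[5, 0, 0, 0, 0, 0, -0.2], [5, 0, 0, 0, 0, 0, -0.2], [5, 0, 0, 0, 0, 0, -0.2], [5, 0, 0, 0, 0, 0, -0.2], [5, 0, 0, 0, 0, 0, -0.2]])

```text
clock: 34.1
position: [0.649, 0.3889, 0.1833]
ee_rot: [-0.0, 0.766, 0.643, -0.001]
contact_force: [1.5, -0.0, 0.4]
width: 0.0515
gripper_force: 0.0
```

```bash
python3 - <<'E'
from h import *
print(manip.get_state()['position'])
a=optics.get_image('scene')[:,:,::-1];b=optics.get_image('top')[:,:,::-1]
cv2.imwrite('pics/f1.png',np.hstack([cv2.resize(a[180:330,230:380],(400,400),interpolation=2),cv2.resize(b[85:215,200:360],(400,325),interpolation=2).__class__((400,400,3),np.uint8)*0+cv2.copyMakeBorder(cv2.resize(b[85:215,200:360],(400,325),interpolation=2),0,75,0,0,cv2.BORDER_CONSTANT)]))
for n,g in dict(lid_large=(.526,-.112,.067),lid_small=(.536,.024,.067),lid_square=(.662,.009,.067,(-.12,))).items(): print(n,[fit(n,c,*g) for c in('top','scene')])
E
```

```text
[0.64897889 0.38888048 0.18332445]
lid_large [(array([ 0.5196, -0.1113]), np.float64(0.027)), (array([ 0.5171, -0.1175]), np.float64(0.124))]
lid_small [(array([0.5351, 0.0243]), np.float64(0.038)), (array([0.5325, 0.0206]), np.float64(0.124))]
lid_square [(array([ 0.6615,  0.0109, -0.113 ]), np.float64(0.085)), (array([ 0.6603,  0.0068, -0.1045]), np.float64(0.077))]
```

View pics/f1.png

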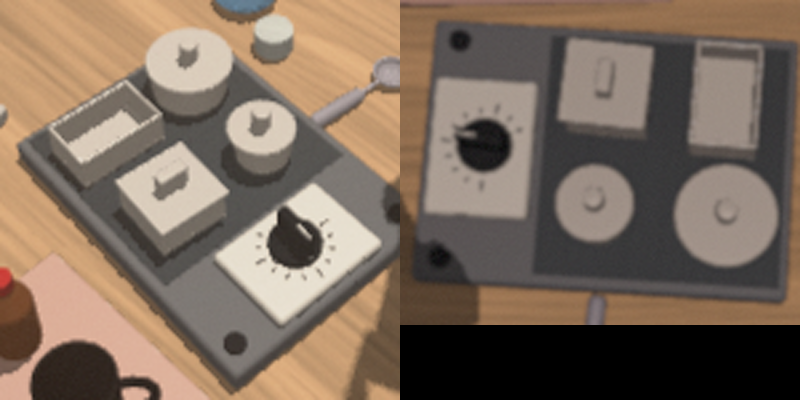

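Everything looks in place: three lids are on, the oblong dish is open, and the pointer is at the long fourth-click dash. The large lid fit reads 4 mm off, so I'll check it in one crop.

```bash
python3 - <<'E'
from h import *
a=optics.get_image('scene')[:,:,::-1];b=optics.get_image('top')[:,:,::-1]
cv2.imwrite('pics/f2.png',np.hstack([cv2.resize(a[180:250,265:335],(400,400),interpolation=2),cv2.resize(b[135:205,290:360],(400,400),interpolation=2)]))
for n,g in dict(lid_large=(.526,-.112,.067,0,30),lid_small=(.536,.024,.067,0,26),lid_square=(.662,.009,.067,-.12,30)).items(): print(n,cfit(n,'top',*g))
print('dish', [fit('dish_large',c,.522,-.113,.03) for c in('top','scene')])
E
```

```text
lid_large (array([ 0.5204, -0.1114]), np.float64(0.047))
lid_small (array([0.5346, 0.0229]), np.float64(0.06))
lid_square (array([ 0.661 ,  0.0104, -0.1188]), np.float64(0.263))
dish [None, (array([ 0.523 , -0.1128]), np.float64(2.617))]
```

View pics/f2.png

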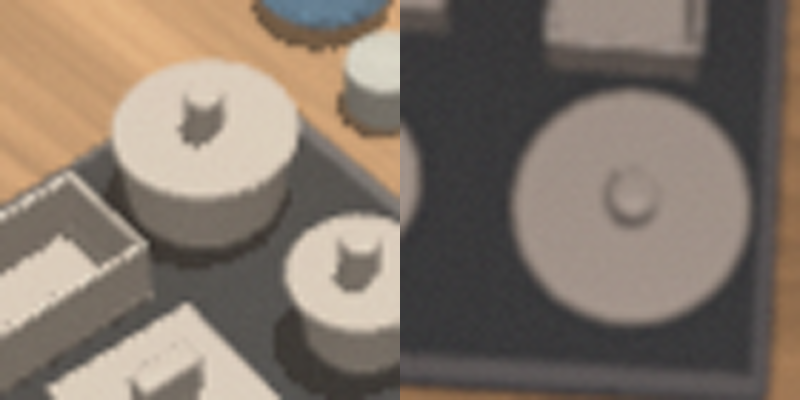

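The large lid is level and flush on its dish, which stands within the plate. Handing in.

```bash
python3 -c "
from rig import manip
print(manip.sign_off())"
```

```text
the job is handed in; nothing more can be done
None
```

The job is handed in: the large, small and square lids are seated on their dishes, the oblong dish is open (no oblong lid was on the table), and the dial was turned to its off stop and left four clicks clockwise.

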